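# Load the carving chisels into the carry stand, order reversed

## Task

The carver sits across the bench from you and wants his four chisels in the pale carry stand, in the reverse of the order in which they stand in the coloured bench rack: the chisel at the left end of the rack goes in the hole at the right end of the stand, and so on, so that the rack's right-end chisel ends at the stand's left end (left and right as seen from the robot base). Leave each chisel upright, handle up, fully down in its hole with its brass shoulder resting on the stand.

Things in the scene. Friction and masses are not known exactly. Their poses are not given: they have to be found in the camera images.
- red_chisel: Loose carving chisel, red handle, upright in the red holder, turned at random. Origin: on its axis, underside of the brass shoulder, which rests on the holder's top. z up the handle. Shoulder 36 mm across, z 0 to 6 mm; round handle 28 mm across, z 6 to 86 mm (grip e.g. at z 56); below: steel neck 12 mm across to z -12, blade 11 x 4 mm to z -46 mm. About 120 g.
- yellow_chisel: Loose carving chisel, yellow handle, upright in the yellow holder, turned at random. Origin: on its axis, underside of the brass shoulder, which rests on the holder's top. z up the handle. Shoulder 36 mm across, z 0 to 6 mm; round handle 28 mm across, z 6 to 86 mm (grip e.g. at z 56); below: steel neck 12 mm across to z -12, blade 11 x 4 mm to z -46 mm. About 120 g.
- green_chisel: Loose carving chisel, green handle, upright in the green holder, turned at random. Origin: on its axis, underside of the brass shoulder, which rests on the holder's top. z up the handle. Shoulder 36 mm across, z 0 to 6 mm; round handle 28 mm across, z 6 to 86 mm (grip e.g. at z 56); below: steel neck 12 mm across to z -12, blade 11 x 4 mm to z -46 mm. About 120 g.
- blue_chisel: Loose carving chisel, blue handle, upright in the blue holder, turned at random. Origin: on its axis, underside of the brass shoulder, which rests on the holder's top. z up the handle. Shoulder 36 mm across, z 0 to 6 mm; round handle 28 mm across, z 6 to 86 mm (grip e.g. at z 56); below: steel neck 12 mm across to z -12, blade 11 x 4 mm to z -46 mm. About 120 g.
- red_holder: Fixed red wooden block, 76 (x) x 46 (y) x 60 (z) mm, on the bench rack; holds the red chisel at the start. Origin: centre of its underside, 12 mm above the bench (its top 72 mm above). 28 mm round hole, 54 mm deep, in the middle of its top. It stays put, so it still shows the chisel's first place in the row.
- yellow_holder: Fixed yellow wooden block, 76 (x) x 46 (y) x 60 (z) mm, on the bench rack; holds the yellow chisel at the start. Origin: centre of its underside, 12 mm above the bench (its top 72 mm above). 28 mm round hole, 54 mm deep, in the middle of its top. It stays put, so it still shows the chisel's first place in the row.
- green_holder: Fixed green wooden block, 76 (x) x 46 (y) x 60 (z) mm, on the bench rack; holds the green chisel at the start. Origin: centre of its underside, 12 mm above the bench (its top 72 mm above). 28 mm round hole, 54 mm deep, in the middle of its top. It stays put, so it still shows the chisel's first place in the row.
- blue_holder: Fixed blue wooden block, 76 (x) x 46 (y) x 60 (z) mm, on the bench rack; holds the blue chisel at the start. Origin: centre of its underside, 12 mm above the bench (its top 72 mm above). 28 mm round hole, 54 mm deep, in the middle of its top. It stays put, so it still shows the chisel's first place in the row.
- bench_rack: Fixed dark board, 100 (x) x 216 (y) x 12 (z) mm, under the row of four holders. Origin: centre of its underside, on the bench. Holders at y = +75, +25, -25, -75 mm, in any order. Its +y end is the left end seen from the robot base (yaw within 0.35 rad).
- carry_stand: Fixed pale wooden block, 80 (x) x 216 (y) x 60 (z) mm. Origin: centre of its underside, on the bench. Four empty 28 mm round holes, 54 mm deep, in its top at x = 0, y = +75, +25, -25, -75 mm. Its +y end is the left end seen from the robot base (yaw within 0.35 rad). A chisel is home with its origin at z = 60 mm; 8 mm of play round the neck.
There are look-alikes about, which are no part of the job. What is meant by the green_chisel is not turquoise, and is the smaller of those in its own colour.

How it is judged (in metres and radians):
At the end, for the whole second after the job is handed in: Each chisel stands in the stand's hole that mirrors its holder's place in the rack (rack y = +75 mm: stand y = -75 mm, and so on), within 11 mm of the hole's centre in x and y, shoulder within 4 mm of the stand's top, within 0.12 rad of vertical, at rest (under 20 mm/s, 0.2 rad/s) (((y of red_holder in the frame of bench_rack between 0.055 and 0.095 m and y of red_chisel in the frame of carry_stand between -0.086 and -0.064 m) or (y of red_holder in the frame of bench_rack between 0.005 and 0.045 m and y of red_chisel in the frame of carry_stand between -0.036 and -0.014 m) or (y of red_holder in the frame of bench_rack between -0.045 and -0.005 m and y of red_chisel in the frame of carry_stand between 0.014 and 0.036 m) or (y of red_holder in the frame of bench_rack between -0.095 and -0.055 m and y of red_chisel in the frame of carry_stand between 0.064 and 0.086 m)) and x of red_chisel in the frame of carry_stand between -0.011 and 0.011 m and z of red_chisel in the frame of carry_stand between 0.056 and 0.064 m and angle between each of red_chisel, yellow_chisel, green_chisel, blue_chisel's own z axis and vertical below 0.12 rad and linear speed of each of red_chisel, yellow_chisel, green_chisel, blue_chisel below 0.02 m/s and angular speed of each of red_chisel, yellow_chisel, green_chisel, blue_chisel below 0.2 rad/s and ((y of yellow_holder in the frame of bench_rack between 0.055 and 0.095 m and y of yellow_chisel in the frame of carry_stand between -0.086 and -0.064 m) or (y of yellow_holder in the frame of bench_rack between 0.005 and 0.045 m and y of yellow_chisel in the frame of carry_stand between -0.036 and -0.014 m) or (y of yellow_holder in the frame of bench_rack between -0.045 and -0.005 m and y of yellow_chisel in the frame of carry_stand between 0.014 and 0.036 m) or (y of yellow_holder in the frame of bench_rack between -0.095 and -0.055 m and y of yellow_chisel in the frame of carry_stand between 0.064 and 0.086 m)) and x of yellow_chisel in the frame of carry_stand between -0.011 and 0.011 m and z of yellow_chisel in the frame of carry_stand between 0.056 and 0.064 m and ((y of green_holder in the frame of bench_rack between 0.055 and 0.095 m and y of green_chisel in the frame of carry_stand between -0.086 and -0.064 m) or (y of green_holder in the frame of bench_rack between 0.005 and 0.045 m and y of green_chisel in the frame of carry_stand between -0.036 and -0.014 m) or (y of green_holder in the frame of bench_rack between -0.045 and -0.005 m and y of green_chisel in the frame of carry_stand between 0.014 and 0.036 m) or (y of green_holder in the frame of bench_rack between -0.095 and -0.055 m and y of green_chisel in the frame of carry_stand between 0.064 and 0.086 m)) and x of green_chisel in the frame of carry_stand between -0.011 and 0.011 m and z of green_chisel in the frame of carry_stand between 0.056 and 0.064 m and ((y of blue_holder in the frame of bench_rack between 0.055 and 0.095 m and y of blue_chisel in the frame of carry_stand between -0.086 and -0.064 m) or (y of blue_holder in the frame of bench_rack between 0.005 and 0.045 m and y of blue_chisel in the frame of carry_stand between -0.036 and -0.014 m) or (y of blue_holder in the frame of bench_rack between -0.045 and -0.005 m and y of blue_chisel in the frame of carry_stand between 0.014 and 0.036 m) or (y of blue_holder in the frame of bench_rack between -0.095 and -0.055 m and y of blue_chisel in the frame of carry_stand between 0.064 and 0.086 m)) and x of blue_chisel in the frame of carry_stand between -0.011 and 0.011 m and z of blue_chisel in the frame of carry_stand between 0.056 and 0.064 m); the robot touches nothing.
It also fails if it takes over 109 s, if anything falls off the work surface, if the arm or the gripper's body presses on something with over 40 N, if the wrist force passes 120 N, or if a joint passes its speed limit or range.

## Robot

A 6-joint arm with a two-finger parallel gripper is mounted at the origin on the work surface. World frame = base frame: x ahead of the robot, y to its left, z up, the work surface at z = 0. Lengths are in m, angles in degrees, forces in N, time in s.
With the tool pointing down it reaches from about 0.4 to 0.825 m from the base axis. Payload 7 kg.
Tool frame: the origin (TCP) lies at the very end of the fingers, on their centre line; the grasp point (between the pads) lies 19 mm behind it (ctrl.grip_point_offset is the distance from the TCP to the grasp point, in m); x points along the fingers, z is the direction in which the jaws open and shut, and the axes are right-handed (so a half turn about x gives the same grasp; the last joint's range is limited). The gripper opens to 88 mm and grips with 3 to 60 N. Pads are 19 mm wide; open, the fingers measure 130 mm over their backs; the gripper's body (78 mm by 193 mm) begins 47 mm behind the grasp point.
Start: joints at [16.507, 20.546, 0.682, 0, -70.136, -16.507], TCP at [0.675, -0, 0.227] pointing down, gripper open.
Joint ranges: [-176.03, 176.03], [-82.01, 121.73], [-58.28, 71.71], [-173.87, 95.51], [-174.79, -0.11], [-173.66, 173.66]. Speed limits (degrees/s): [136.94, 136.94, 172.46, 180, 180, 180].

## Interface

Orientations are given as [roll, pitch, yaw] about the fixed x, y, z axes, in that order (R = Rz(yaw) Ry(pitch) Rx(roll)).
In Python, from plant import get_obs, snapshot, calibration, close_job, ctrl gives the robot as it stands.
- The arm moves only by the tool move_arm, never from a script. Its argument "commands" is a list that holds one entry, the list of rows, each a list of 4 numbers: the shift along the tool's x, y, z in cm, then the turn about the tool's x in rad. In form: [[[dx, dy, dz, spin], ...]]. A call has 1 to 8 rows; each row shifts and turns the commanded pose from where the row before left it, along the tool's axes as they then stand; what a row does not reach is not made up. A row lasts 1/10 s, in which the tool goes at most 50 mm and 8.59 degrees, less where a joint would pass 70% of its speed; a pose out of reach is approached as far as the arm can. A call with a gripper value outside its range is refused whole. "jaw" is the finger opening in cm, from 0 to 8.76, set as the call begins (left out, the last holds). The fingers move at their own pace and stop on an object; the grip force is fixed at half the most. Time passes only in rows, so rows that do not move let the fingers close. It gives the time, the measured TCP pose, the force and the opening at its end, in the units of the state.
- get_obs(): the state, without advancing time (a new reading comes with each control period).
- snapshot(name): name is "scene" or "side" or "wrist"; returns (picture, depth): 384x512x3 uint8, red, green, blue; 384x512 float32, m along the optical axis (not along the pixel's ray), 0 where there is no reading.
- calibration(name): a dict with "mtx" (3x3 intrinsics, pixels), "k1" (the pictures are not rectified: a ray, as slopes to the right and down, at radius r is drawn at 1 + k1 r^2 times it, then the intrinsics apply), "T" (4x4, takes a point from camera to world coordinates); the wrist camera has in their place "tool_from_camera" (4x4, takes a point from camera to tool coordinates, whose origin is the TCP and whose axes are the tool frame's). Camera axes: x right, y up, looking along -z (the intrinsics and any distortion apply to the point x, -y, -z); pixel columns grow to the right and rows downward; lengths in m; the calibration is good to about 2 mm. A picture is of the moment at which its call begins: read the wrist's pose just before it. calibration takes no time and is no camera call.
- close_job(): hands the job in, once; it reports no verdict.
The state is a dict: "clock": time; "joint_pos": joint angles; "qvel": joint speeds; "tau": joint torques, N m; "tool_pos": TCP position; "orientation": TCP orientation; "force": force on the tool from outside, world axes, zero at the start; "moment": the same for the moment, N m; "opening": finger opening in m.
Only numpy, scipy, OpenCV 4.12 (cv2) and the standard library are available. Lean on these libraries where they do the work, as an engineer would, in place of code of your own. Each camera call takes 0.05 s, during which the arm holds its last target. There are 200 camera calls.

## Working session

There is one attempt and no reset: what is moved stays moved. The work goes in short steps, Python scripts to look and compute and a tool call to move; the robot and the scene stay as the last step left them, time stands still between calls to the robot, and variables do not carry over. Pictures are saved under pics/ and viewed, about 12 in all and at most 16, crops included, and the job is handed in when it is done.

Besides the shell and the picture viewer there is one more tool, called as a command line: name --argument value ..., lists and objects as JSON in quotes. move_arm: Moves the arm, as the interface text tells. Its arguments: {"type":"object","properties":{"commands":{"type":"array"},"jaw":{"type":"number"}},"required":["commands"]}

```bash
mkdir -p pics
cat > h.py <<'E'
import numpy as np, cv2
from plant import get_obs, snapshot, calibration, close_job, ctrl
from scipy.spatial.transform import Rotation as R
def tool():
    o=get_obs(); T=np.eye(4); T[:3,:3]=R.from_euler('xyz',o['orientation'],degrees=True).as_matrix(); T[:3,3]=o['tool_pos']; return T
def camT(n):
    c=calibration(n); return c, (c['T'] if n!='wrist' else tool()@c['tool_from_camera'])
def cloud(d,c,T):
    h,w=d.shape; uv=np.stack(np.meshgrid(np.arange(w),np.arange(h)),-1).reshape(-1,1,2).astype(float)
    n=cv2.undistortPoints(uv,np.array(c['mtx'],float),np.array([c['k1'],0,0,0.])).reshape(h,w,2)
    P=np.stack([n[...,0]*d,-n[...,1]*d,-d],-1); T=np.array(T)
    return P@T[:3,:3].T+T[:3,3]
def save(n,p,x=1.5): cv2.imwrite('pics/'+n,cv2.resize(p[...,::-1],None,fx=x,fy=x,interpolation=cv2.INTER_CUBIC))
E
python3 - <<'E'
from h import *
print(get_obs(), ctrl.grip_point_offset)
for n in ('scene','side','wrist'):
    c,T=camT(n); p,d=snapshot(n); save(n+'1.png',p); np.savez(n+'1.npz',p=p,d=d,T=T)
    print(n,np.round(T,3).tolist())
E
```

```text
{'clock': 0.0, 'joint_pos': array([ 1.65069811e+01,  2.05899477e+01,  6.34850885e-01, -1.92463994e-02,
       -7.01347253e+01, -1.65091569e+01]), 'qvel': array([ 0.07741383,  0.01420575,  0.00455606,  0.0090403 , -0.05797443,
       -0.03409947]), 'tau': array([-8.00930356e-04, -5.82726967e+01,  2.93058443e+01,  6.99745238e+00,
        6.93249181e-03, -2.06530804e-04]), 'tool_pos': array([ 6.74528252e-01, -2.64736060e-05,  2.25650394e-01]), 'orientation': array([   5.12182211,   89.90837317, -174.88690803]), 'force': array([-0.08194365, -0.19026496, -0.55284938]), 'moment': array([ 0.00441192, -0.01028743,  0.02632712]), 'opening': 0.0875337351514827} 0.0188
scene [[0.821, -0.427, 0.379, 0.879], [0.571, 0.598, -0.563, -0.432], [0.014, 0.679, 0.734, 0.617], [0.0, 0.0, 0.0, 1.0]]
side [[-0.774, 0.401, -0.49, 0.229], [-0.633, -0.509, 0.583, 0.454], [-0.016, 0.762, 0.647, 0.585], [0.0, 0.0, 0.0, 1.0]]
wrist [[-1.0, -0.001, 0.001, 0.674], [0.0, -0.951, -0.31, -0.085], [0.001, -0.31, 0.951, 0.384], [0.0, 0.0, 0.0, 1.0]]
```

View pics/scene1.png

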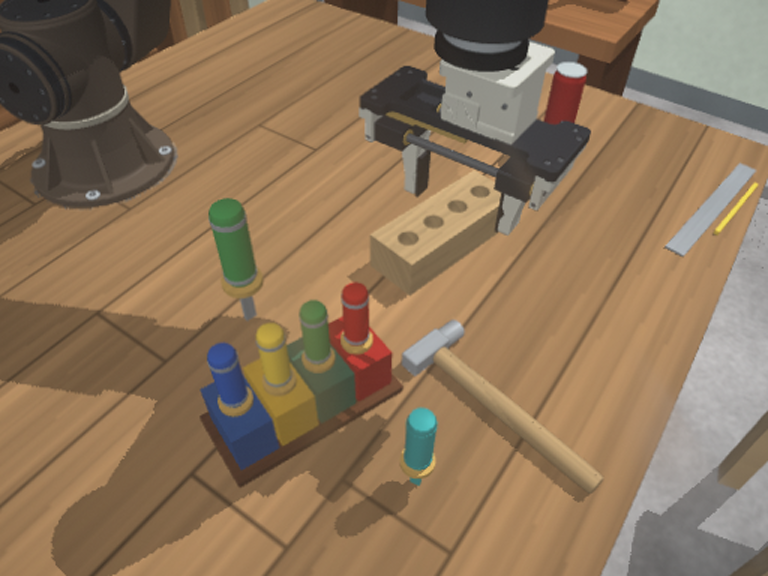

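View pics/side1.png

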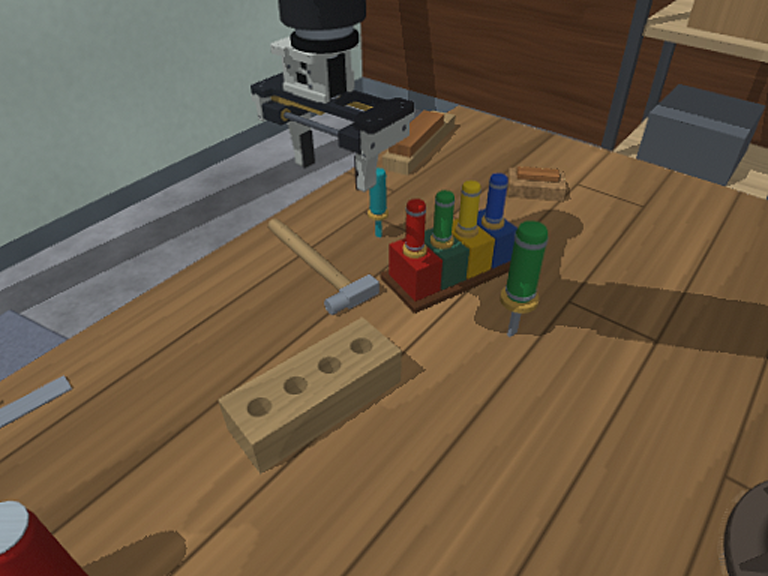

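Candidates for the green chisel in the scene view: rack green (315,335), large loose green (235,245) and turquoise (420,440). The rack one is the smaller true green and stands in the green holder, so it fits. I'll confirm that in a crop and measure.

```bash
cat > m.py <<'E'
from h import *
for n in ('scene','side'):
    f=np.load(n+'1.npz'); p,d=f['p'],f['d']; P=cloud(d,calibration(n),f['T']); hsv=cv2.cvtColor(p,cv2.COLOR_RGB2HSV)
    if n=='scene': cv2.imwrite('pics/crop.png',cv2.resize(p[120:330,120:310,::-1],None,fx=2.8,fy=2.8,interpolation=cv2.INTER_CUBIC))
    ok=(d>0)
    print(n)
    H,S=hsv[...,0].astype(int),hsv[...,1]
    for name,lo,hi in (('red',-6,6),('yellow',20,30),('green',40,80),('turq',82,96),('blue',105,130)):
        hh=np.where(H>170,H-180,H)
        m=((hh>=lo)&(hh<=hi)&(S>110)&ok&(P[...,2]>0.01)&(P[...,2]<.35)).astype(np.uint8)
        k,L,st,_=cv2.connectedComponentsWithStats(m)
        for i in range(1,k):
            if st[i,4]<150: continue
            q=P[L==i]; z=q[:,2].max(); t=q[q[:,2]>z-0.005]   # handle end
            print(name,'px',st[i,:4],'zmax %.3f'%z,'top',t[:,:2].mean(0).round(3),(t[:,:2].max(0)-t[:,:2].min(0)).round(3),'zmin %.3f'%q[:,2].min())
    # stand: plane z=.06
    m=(ok&(abs(P[...,2]-.06)<.004)&(hsv[...,0]>8)&(hsv[...,0]<25)&(P[...,0]>.3)).astype(np.uint8)
    m=cv2.morphologyEx(m,cv2.MORPH_OPEN,np.ones((3,3)))
    k,L,st,_=cv2.connectedComponentsWithStats(m); i=1+np.argmax(st[1:,4]); q=P[L==i]
    r=cv2.minAreaRect((q[:,:2]*1000).astype(np.float32)); print('stand',st[i],r)
    cs,hi=cv2.findContours((L==i).astype(np.uint8),cv2.RETR_CCOMP,cv2.CHAIN_APPROX_NONE)
    for c,hh in zip(cs,hi[0]):
        if hh[3]>=0 and cv2.contourArea(c)>25:
            w=np.array([P[v,u] for u,v in c[:,0]]); print('  hole',((w[:,:2].max(0)+w[:,:2].min(0))/2).round(3),(np.ptp(w[:,:2],axis=0)).round(3))
    # holder tops
    for name,lo,hi in (('red',-6,6),('yellow',20,30),('green',50,95),('blue',105,130)):
        hh=np.where(H>170,H-180,H)
        m=(hh>=lo)&(hh<=hi)&(S>50)&ok&(abs(P[...,2]-.072)<.005)
        if m.sum()>20: q=P[m]; print(' top',name,m.sum(),cv2.minAreaRect((q[:,:2]*1000).astype(np.float32)))
E
python3 m.py
```

```text
scene
red px [363  48  28  35] zmax 0.148 top [0.611 0.479] [0.044 0.022] zmin 0.058
red px [228 188  17  16] zmax 0.160 top [ 0.617 -0.102] [0.024 0.025] zmin 0.149
red px [219 204  42  63] zmax 0.143 top [ 0.624 -0.111] [0.018 0.014] zmin 0.013
yellow px [258  75  53  20] zmax 0.322 top [ 0.642 -0.023] [0.082 0.004] zmin 0.316
yellow px [171 216  18  16] zmax 0.159 top [ 0.583 -0.194] [0.023 0.024] zmin 0.149
yellow px [162 230  50  67] zmax 0.142 top [ 0.59  -0.201] [0.017 0.02 ] zmin 0.011
turq px [270 272  21  41] zmax 0.135 top [ 0.747 -0.175] [0.022 0.023] zmin 0.058
blue px [138 229  19  17] zmax 0.160 top [ 0.563 -0.239] [0.023 0.023] zmin 0.148
blue px [135 244  46  62] zmax 0.141 top [ 0.571 -0.243] [0.015 0.018] zmin 0.032
stand [ 247  114   87   63 2192] ((576.3284912109375, 160.51815795898438), (220.1925506591797, 83.14982604980469), 78.20283508300781)
  hole [0.562 0.086] [0.03  0.033]
  hole [0.572 0.135] [0.029 0.032]
  hole [0.581 0.183] [0.031 0.036]
  hole [0.594 0.233] [0.036 0.033]
 top red 578 ((620.6849365234375, 182.50498962402344), (632.4141235351562, 82.136
[... 1160 characters left out ...]
82] ((576.6265258789062, 161.38525390625), (216.89996337890625, 82.96945190429688), 78.6287841796875)
  hole [0.589 0.235] [0.032 0.03 ]
  hole [0.581 0.187] [0.03 0.03]
  hole [0.572 0.138] [0.029 0.029]
  hole [0.561 0.089] [0.03 0.03]
 top red 347 ((619.4115600585938, 182.83538818359375), (604.6202392578125, 86.68585968017578), 88.97151947021484)
 top yellow 486 ((525.3553466796875, -155.07054138183594), (147.80282592773438, 219.58517456054688), 88.44677734375)
 top green 264 ((653.2785034179688, -158.55059814453125), (48.375301361083984, 194.30191040039062), 75.3654556274414)
 top blue 181 ((611.099853515625, -648.8687744140625), (70.72452545166016, 896.6392211914062), 7.384108543395996)
```

View pics/crop.png

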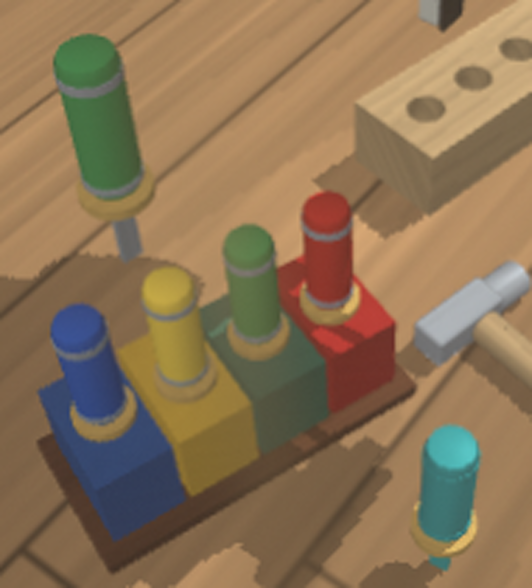

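View pics/wrist1.png

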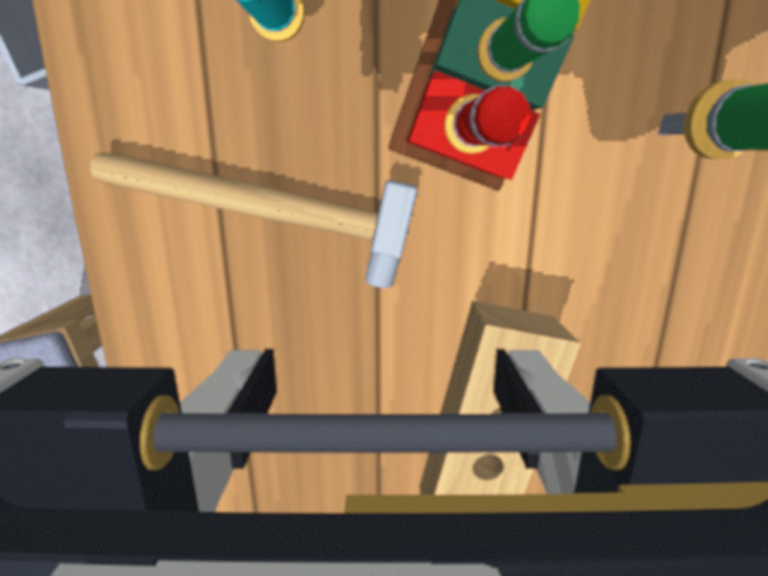

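Crop confirms it: the smaller olive-green chisel stands in the dark green holder. The tall green one is loose and the turquoise one is a decoy. Rack order, left to right, is red, green, yellow, blue. The rack yaw is about -20° and the stand yaw about -11.6°. In the wrist view the jaws open along world x. I'm moving above red first.

move_arm --commands '[[[0, 2.4, 1.55, 0], [0, 2.4, 1.55, 0], [0, 2.4, 1.55, 0], [0, 2.35, 1.5, 0], [0, 0, 0, 0.117], [0, 0, 0, 0.116], [0, 0, 0, 0.116], [0, 0, 0, 0]]]' --jaw 8.7

```text
clock: 0.95
tool_pos: [0.6132, -0.0956, 0.2263]
orientation: [14.2, 90.0, 174.0]
force: [-0.4, -0.5, -0.7]
opening: 0.0868
```

```bash
cat > look.py <<'E'
# chisel tops from both fixed views + remaining move to target: look.py x y z yawdeg
import sys
from h import *
def go(x,y,z,yaw):
    T=tool(); d=T[:3,:3].T@(np.array([x,y,z])-T[:3,3]); cur=np.degrees(np.arctan2(-T[1,2],-T[0,2]))
    print('tool',T[:3,3].round(4),'yaw %.1f'%cur,'axis',T[:3,0].round(3),'cm',(100*d).round(2),'spin %.3f'%-np.radians(yaw-cur))
if len(sys.argv)>4: go(*map(float,sys.argv[1:5]))
E
python3 - <<'E'
from h import *
import os
os.system('python3 look.py .613 -.0955 .109 -20')
c,T=camT('wrist'); p,d=snapshot('wrist'); save('w2.png',p); np.savez('w2.npz',p=p,d=d,T=T)
P=cloud(d,c,T); hsv=cv2.cvtColor(p,cv2.COLOR_RGB2HSV); H=hsv[...,0].astype(int); H=np.where(H>170,H-180,H)
for name,lo,hi in (('red',-8,8),('yellow',20,30),('green',40,80),('blue',105,130)):
    m=((H>=lo)&(H<=hi)&(hsv[...,1]>110)&(P[...,2]>.085)&(P[...,2]<.165)&(d>0)).astype(np.uint8)
    k,L,st,_=cv2.connectedComponentsWithStats(m)
    for i in range(1,k):
        if st[i,4]<200: continue
        q=P[L==i]; z=q[:,2].max(); t=q[q[:,2]>z-.008]; print(name,st[i],'%.3f'%z,'mid',((t.max(0)+t.min(0))/2).round(4),np.ptp(t,axis=0).round(3))
E
```

```text
tool [ 0.6132 -0.0956  0.2263] yaw -20.1 axis [-0.001  0.    -1.   ] cm [ 1.173e+01 -1.000e-02  2.000e-02] spin -0.002
this script no longer has the robotException ignored in: <_io.TextIOWrapper mode='rw' encoding='UTF-8'>
Traceback (most recent call last):
BrokenPipeError: [Errno 32] Broken pipe
```

```bash
cat > wl.py <<'E'
import sys
from look import *
c,T=camT('wrist'); p,d=snapshot('wrist')
if len(sys.argv)>5: save(sys.argv[5],p)
P=cloud(d,c,T); hsv=cv2.cvtColor(p,cv2.COLOR_RGB2HSV); H=hsv[...,0].astype(int); H=np.where(H>170,H-180,H)
for name,lo,hi in (('red',-8,8),('yellow',20,30),('green',40,80),('blue',105,130)):
    m=((H>=lo)&(H<=hi)&(hsv[...,1]>110)&(P[...,2]>.085)&(P[...,2]<.165)&(d>0)).astype(np.uint8)
    k,L,st,_=cv2.connectedComponentsWithStats(m)
    for i in range(1,k):
        if st[i,4]<200: continue
        q=P[L==i]; z=q[:,2].max(); t=q[q[:,2]>z-.008]; print(name,st[i],'%.3f'%z,'mid',((t.max(0)+t.min(0))/2).round(4),np.ptp(t,axis=0).round(3))
E
python3 wl.py .613 -.0955 .109 -20 w2.png
```

```text
tool [ 0.6132 -0.0956  0.2263] yaw -20.1 axis [-0.001  0.    -1.   ] cm [ 1.173e+01 -1.000e-02  2.000e-02] spin -0.002
red [237 169  30  24 314] 0.149 mid [ 0.6044 -0.1069  0.1453] [0.006 0.01  0.008]
red [234 185  34  32 808] 0.160 mid [ 0.6158 -0.1016  0.1556] [0.028 0.026 0.008]
yellow [ 232   55   39   39 1167] 0.160 mid [ 0.5817 -0.1927  0.1557] [0.027 0.026 0.008]
green [ 397   98   64   49 1959] 0.165 mid [ 0.4516 -0.1095  0.1609] [0.023 0.032 0.008]
green [236 126  36  34 902] 0.160 mid [ 0.597  -0.1453  0.1556] [0.026 0.026 0.008]
blue [236   0  41  23 713] 0.160 mid [ 0.5619 -0.2322  0.1559] [0.026 0.018 0.008]
blue [242  20  29  19 327] 0.143 mid [ 0.5638 -0.2265  0.1395] [0.018 0.007 0.008]
```

View pics/w2.png

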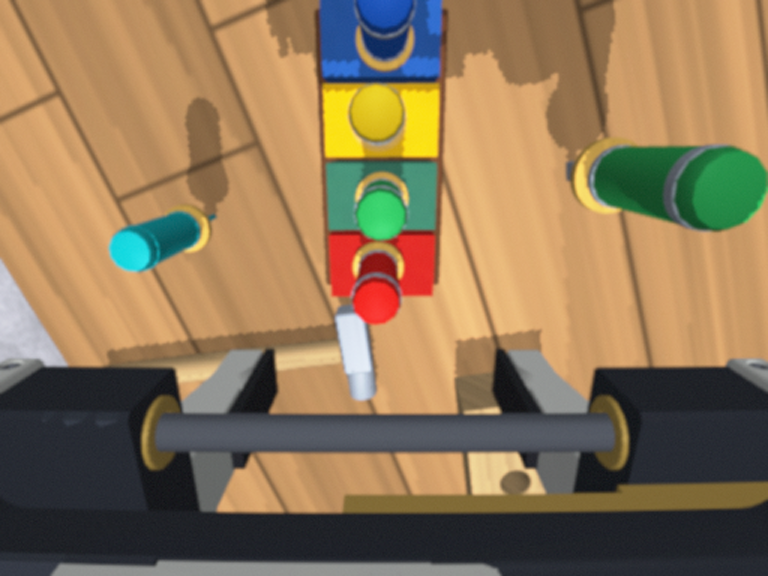

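move_arm --commands '[[[0, 0.5, -0.45, 0], [3, 0, 0, 0], [3, 0, 0, 0], [2.5, 0, 0, 0], [2, 0, 0, 0], [1.2, 0, 0, 0], [0, 0, 0, 0]]]'

```text
clock: 1.7
tool_pos: [0.6151, -0.102, 0.1078]
orientation: [25.0, 89.8, -175.0]
force: [-0.2, 0.0, 1.1]
opening: 0.087
```

move_arm --commands '[[[0, 0, 0, 0], [0, 0, 0, 0], [0, 0, 0, 0], [0, 0, 0, 0], [0, 0, 0, 0], [0, 0, 0, 0], [0, 0, 0, 0], [0, 0, 0, 0]]]' --jaw 2

```text
clock: 2.5
tool_pos: [0.616, -0.1018, 0.1096]
orientation: [-155.2, 90.0, 4.8]
force: [0.8, -0.0, -0.3]
opening: 0.0285
```

move_arm --commands '[[[-1, 0, 0, 0], [-2, 0, 0, 0], [-3, 0, 0, 0], [-3, 0, 0, 0], [-3, 0, 0, 0], [-2, 0, 0, 0], [0, 0, 0, -0.146], [0, 0, 0, 0]]]'

```text
clock: 3.3
tool_pos: [0.6161, -0.1017, 0.2508]
orientation: [-153.6, 89.9, 14.9]
force: [-0.9, 0.2, -1.2]
opening: 0.0276
```

Run:
```python
import look
from h import *
look.go(.561,.088,.25,-11.6); print(get_obs()['force'],get_obs()['opening'])
p,d=snapshot('scene'); save('s3.png',p[0:300,100:420],1.6)
```

```text
tool [ 0.6161 -0.1017  0.2508] yaw -11.5 axis [ 0.001  0.    -1.   ] cm [  0.08 -17.49   9.17] spin 0.002
[-0.94712049  0.18345342 -1.23976861] 0.02761678437382321
```

View pics/s3.png

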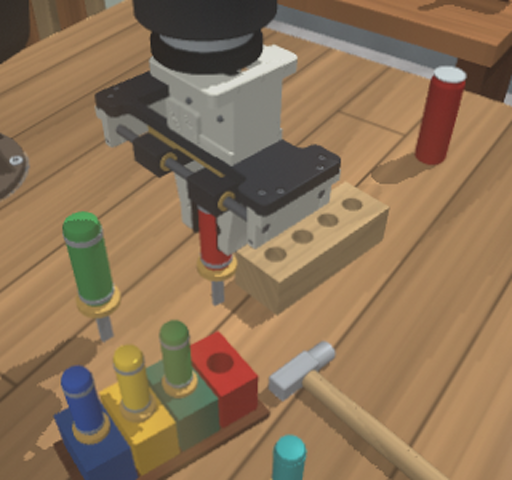

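Red is held upright at crop (215,240) and the red hole is empty. Carrying it to the stand's right-end hole.

move_arm --commands '[[[0, -1.5, 0.8, 0], [0, -3.0, 1.55, 0], [0, -3.5, 1.85, 0], [0, -3.5, 1.85, 0], [0, -3.0, 1.55, 0], [0, -2.0, 1.05, 0], [0, -1.0, 0.52, 0], [0, 0, 0, 0]]]'

```text
clock: 4.15
tool_pos: [0.5608, 0.0896, 0.2493]
orientation: [27.4, 90.0, -164.2]
force: [-1.4, 0.2, -2.4]
opening: 0.0275
```

Run:
```python
import look
from h import *
look.go(.561,.088,.099,-11.6)
c,T=camT('wrist'); p,d=snapshot('wrist'); save('w4.png',p[200:],1.5)
for n in('scene','side'):
    c,T=camT(n); p,d=snapshot(n); P=cloud(d,c,T); hsv=cv2.cvtColor(p,cv2.COLOR_RGB2HSV); H=hsv[...,0].astype(int); H=np.where(H>170,H-180,H)
    m=(abs(H)<8)&(hsv[...,1]>110)&(P[...,2]>.15)&(P[...,2]<.33)&(abs(P[...,1]-.09)<.06)&(abs(P[...,0]-.56)<.06)
    q=P[m]; print(n,m.sum(),q.min(0).round(3),q.max(0).round(3),q.mean(0).round(3))
    if n=='side': save('side4.png',p[100:300,100:350],2)
```

```text
tool [0.5608 0.0896 0.2493] yaw -11.6 axis [-0.001 -0.    -1.   ] cm [15.03  0.14 -0.06] spin -0.000
scene 414 [0.546 0.042 0.22 ] [0.593 0.092 0.321] [0.564 0.078 0.26 ]
side 395 [0.522 0.082 0.218] [0.578 0.135 0.321] [0.558 0.1   0.256]
```

View pics/side4.png

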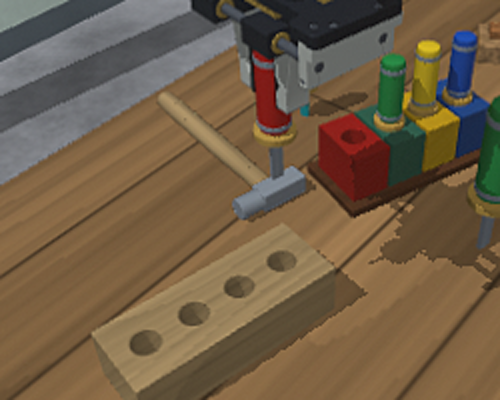

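Red is upright over the right-end hole (crop 283,260), with the shoulder at the expected height. Lowering.

move_arm --commands '[[[1.5, 0.14, 0, 0], [3, 0, 0, 0], [3, 0, 0, 0], [2.5, 0, 0, 0], [2.5, 0, 0, 0], [1.5, 0, 0, 0], [0.9, 0, 0, 0], [0, 0, 0, 0]]]'

```text
clock: 5.1
tool_pos: [0.5607, 0.0857, 0.0993]
orientation: [38.1, 89.9, -153.6]
force: [-0.1, 0.3, -2.3]
opening: 0.028
```

move_arm --commands '[[[0.1, 0, 0, 0], [0.1, 0, 0, 0], [0, 0, 0, 0]]]'

```text
clock: 5.4
tool_pos: [0.5616, 0.0869, 0.0993]
orientation: [-141.4, 89.9, 27.0]
force: [-0.5, -0.4, -0.3]
opening: 0.0277
```

move_arm --commands '[[[0.1, 0, 0, 0], [0, 0, 0, 0], [0, 0, 0, 0], [0, 0, 0, 0], [0, 0, 0, 0]]]' --jaw 6.5

```text
clock: 5.9
tool_pos: [0.5612, 0.0868, 0.0977]
orientation: [-152.9, 90.0, 15.5]
force: [0.5, 0.1, -0.6]
opening: 0.0612
```

move_arm --commands '[[[-1, 0, 0, 0], [-3, 0, 0, 0], [-4, 0, 0, 0], [-4, 0, 0, 0], [-3, 0, 0, 0], [0, 0, 0, 0.146], [0, 0, 0, 0]]]'

```text
clock: 6.6
tool_pos: [0.5615, 0.0869, 0.2494]
orientation: [-130.9, 89.8, 29.0]
force: [-0.4, -0.1, -1.8]
opening: 0.0646
```

Run:
```python
import look
from h import *
look.go(.598,-.1468,.2,-20)
for n in('scene','side'):
    c,T=camT(n); p,d=snapshot(n); P=cloud(d,c,T); hsv=cv2.cvtColor(p,cv2.COLOR_RGB2HSV); H=hsv[...,0].astype(int); H=np.where(H>170,H-180,H)
    m=(abs(H)<8)&(hsv[...,1]>110)&(P[...,2]>.06)&(P[...,2]<.2)&(abs(P[...,1]-.09)<.06)&(abs(P[...,0]-.56)<.06)
    q=P[m]; print(n,m.sum(),q.min(0).round(3),q.max(0).round(3),q.mean(0).round(3))
```

```text
tool [0.5615 0.0869 0.2494] yaw -20.1 axis [ 0.002  0.001 -1.   ] cm [  4.91  20.7  -11.47] spin -0.002
scene 412 [0.549 0.071 0.075] [0.575 0.098 0.147] [0.566 0.08  0.117]
side 471 [0.548 0.076 0.066] [0.573 0.103 0.149] [0.556 0.094 0.117]
```

move_arm --commands '[[[0, 2, -1.1, 0], [0, 3.5, -1.93, 0], [0, 4, -2.2, 0], [0, 4, -2.2, 0], [0, 3.5, -1.93, 0], [0, 2.3, -1.27, 0], [0, 1.3, -0.7, 0], [0, 0, 0, 0]]]' --jaw 8

```text
clock: 7.5
tool_pos: [0.5968, -0.1471, 0.2464]
orientation: [25.3, 89.9, -174.7]
force: [-0.0, 0.1, 0.3]
opening: 0.08
```

```bash
python3 wl.py .597 -.1455 .109 -20
```

```text
tool [ 0.5968 -0.1471  0.2464] yaw -20.0 axis [-0.002 -0.    -1.   ] cm [ 1.374e+01 -1.700e-01  1.000e-02] spin 0.000
yellow [238 123  33  38 900] 0.160 mid [ 0.5814 -0.1924  0.1556] [0.027 0.027 0.008]
green [ 383  151   58   48 1464] 0.165 mid [ 0.4501 -0.1129  0.1609] [0.026 0.026 0.008]
green [244 170  27  19 246] 0.140 mid [ 0.5938 -0.1531  0.1364] [0.021 0.011 0.008]
green [243 185  28  29 645] 0.159 mid [ 0.5967 -0.1458  0.1555] [0.026 0.026 0.008]
blue [243  66  34  35 936] 0.160 mid [ 0.5606 -0.2376  0.1557] [0.027 0.026 0.008]
```

move_arm --commands '[[[3, -0.1, 0, 0], [3.5, 0, 0, 0], [3, 0, 0, 0], [2.4, 0, 0, 0], [1.4, 0, 0, 0], [0.6, 0, 0, 0], [0, 0, 0, 0], [0, 0, 0, 0]]]'

```text
clock: 8.35
tool_pos: [0.5984, -0.1444, 0.1098]
orientation: [-167.0, 89.9, -7.0]
force: [0.9, 0.2, 0.4]
opening: 0.0801
```

move_arm --commands '[[[0, 0, 0, 0], [0, 0, 0, 0], [0, 0, 0, 0], [0, 0, 0, 0], [0, 0, 0, 0], [0, 0, 0, 0], [0, 0, 0, 0], [0, 0, 0, 0]]]' --jaw 2

```text
clock: 9.15
tool_pos: [0.5976, -0.1447, 0.1085]
orientation: [69.7, 90.0, -130.3]
force: [-0.6, 0.2, 0.4]
opening: 0.0276
```

move_arm --commands '[[[-1, 0, 0, 0], [-2, 0, 0, 0], [-3, 0, 0, 0], [-3.5, 0, 0, 0], [-3.4, 0, 0, 0], [-2, 0, 0, 0], [0, 0, 0, -0.146], [0, 0, 0, 0]]]'

```text
clock: 9.95
tool_pos: [0.5976, -0.1446, 0.2589]
orientation: [-159.0, 89.9, 9.5]
force: [-1.2, -0.2, -1.5]
opening: 0.0276
```

Run:
```python
import look
from h import *
look.go(.5715,.137,.254,-11.6); print(get_obs()['force'])
```

```text
tool [ 0.5976 -0.1446  0.2589] yaw -11.5 axis [ 0.002  0.    -1.   ] cm [  0.5  -27.07   8.17] spin 0.002
[-1.16208202 -0.21558865 -1.50129947]
```

move_arm --commands '[[[0, -2, 0.6, 0], [0, -4, 1.2, 0], [0, -4.8, 1.45, 0], [0, -4.8, 1.45, 0], [0, -4.8, 1.45, 0], [0, -3.7, 1.12, 0], [0, -2, 0.6, 0], [0, -1, 0.3, 0]]]'

```text
clock: 10.75
tool_pos: [0.5715, 0.1388, 0.257]
orientation: [31.2, 89.9, -160.5]
force: [0.2, -0.1, -0.7]
opening: 0.0275
```

Run:
```python
import look
from h import *
look.go(.5715,.137,.1,-11.6)
p,d=snapshot('side'); save('side5.png',p[60:330,60:360],2)
```

```text
tool [0.5715 0.1388 0.257 ] yaw -11.7 axis [-0.001 -0.    -1.   ] cm [15.7   0.16 -0.06] spin -0.002
```

View pics/side5.png

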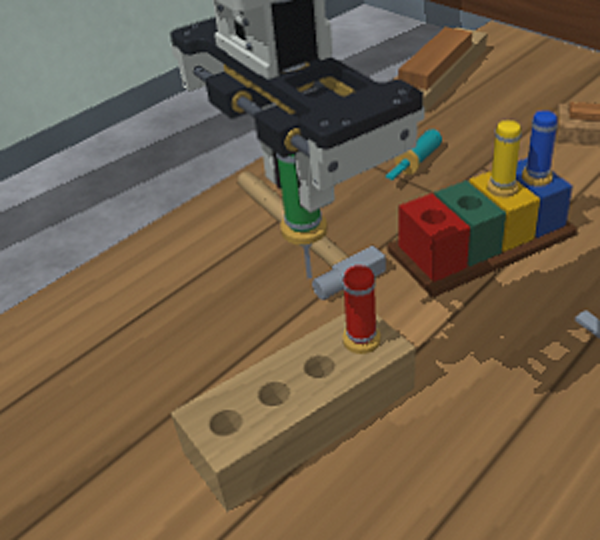

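Red is home. Green hangs upright over its hole. However, the loose turquoise chisel now lies toppled (415,155), and the tall green one seems to have toppled too (588,322). The gripper was never near the turquoise one. I'll check the whole scene.

Run:
```python
from h import *
p,d=snapshot('scene'); save('s6.png',p,1.5)
c,T=camT('scene');P=cloud(d,c,T); hsv=cv2.cvtColor(p,cv2.COLOR_RGB2HSV);H=hsv[...,0].astype(int)
for nm,lo,hi in(('turq',82,96),('green',45,80)):
    m=((H>=lo)&(H<=hi)&(hsv[...,1]>110)&(P[...,2]<.2)&(P[...,2]>.005)).astype(np.uint8)
    k,L,st,_=cv2.connectedComponentsWithStats(m)
    for i in range(1,k):
        if st[i,4]>80: q=P[L==i]; print(nm,st[i],q.min(0).round(3),q.max(0).round(3))
```

```text
turq [260 321  17  25 170] [ 0.744 -0.227  0.018] [ 0.76  -0.186  0.027]
turq [235 350  31  34 580] [ 0.747 -0.295  0.014] [ 0.776 -0.239  0.033]
green [108 152  22  25 238] [ 0.258 -0.103  0.027] [ 0.333 -0.074  0.043]
```

View pics/s6.png

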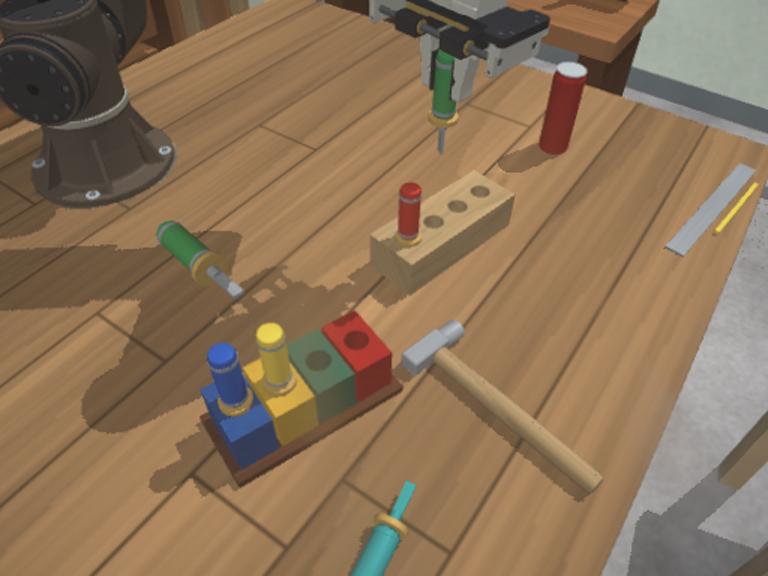

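Both look-alikes were balanced on their blade tips and fell over without contact. They lie on the bench and are out of the way. Continuing with green.

move_arm --commands '[[[2, 0.1, 0, 0], [3.5, 0, 0, 0], [3.5, 0, 0, 0], [2.5, 0, 0, 0], [2, 0, 0, 0], [1.4, 0, 0, 0], [0.8, 0, 0, 0], [0.2, 0, 0, 0]]]'

```text
clock: 11.65
tool_pos: [0.5717, 0.1347, 0.0977]
orientation: [44.4, 89.9, -147.3]
force: [0.0, 0.5, -0.7]
opening: 0.0277
```

move_arm --commands '[[[0, 0, 0, 0], [0, 0, 0, 0]]]'

```text
clock: 11.85
tool_pos: [0.5725, 0.1359, 0.0994]
orientation: [-145.6, 89.9, 22.7]
force: [0.0, 0.5, -0.7]
opening: 0.0274
```

move_arm --commands '[[[0.1, 0, 0, 0], [0, 0, 0, 0], [0, 0, 0, 0], [0, 0, 0, 0], [0, 0, 0, 0]]]' --jaw 6.5

```text
clock: 12.35
tool_pos: [0.5721, 0.136, 0.0977]
orientation: [-140.9, 90.0, 27.5]
force: [0.2, 0.2, -0.0]
opening: 0.0611
```

move_arm --commands '[[[-1, 0, 0, 0], [-3, 0, 0, 0], [-4, 0, 0, 0], [-4, 0, 0, 0], [-4, 0, 0, 0], [0, 0, 0, 0.146], [0, 0, 0, 0]]]'

```text
clock: 13.05
tool_pos: [0.5723, 0.1361, 0.2596]
orientation: [-126.4, 89.8, 33.4]
force: [-0.7, -0.5, -0.9]
opening: 0.0649
```

```bash
cat > chk.py <<'E'
from h import *
for n in('scene','side'):
    c,T=camT(n); p,d=snapshot(n); P=cloud(d,c,T); hsv=cv2.cvtColor(p,cv2.COLOR_RGB2HSV); H=hsv[...,0].astype(int); H=np.where(H>170,H-180,H)
    for nm,lo,hi,x,y in(('red',-8,8,.561,.088),('green',40,80,.571,.137),('yellow',20,30,.5815,.1855),('blue',105,130,.592,.234)):
        m=(H>=lo)&(H<=hi)&(hsv[...,1]>110)&(P[...,2]>.06)&(P[...,2]<.2)&(np.hypot(P[...,1]-y,P[...,0]-x)<.035)
        if m.sum()>50: q=P[m]; t=q[q[:,2]>q[:,2].max()-.008]; print(n,nm,m.sum(),'zmin %.3f zmax %.3f'%(q[:,2].min(),q[:,2].max()),'mid',((q.min(0)+q.max(0))/2)[:2].round(3),'top',t.mean(0)[:2].round(3))
E
python3 - <<'E'
import look, chk
look.go(.5814,-.1924,.25,-20)
E
```

```text
scene red 417 zmin 0.076 zmax 0.147 mid [0.563 0.085] top [0.564 0.084]
scene green 68 zmin 0.143 zmax 0.147 mid [0.574 0.134] top [0.574 0.133]
side red 475 zmin 0.066 zmax 0.148 mid [0.561 0.09 ] top [0.56  0.091]
side green 475 zmin 0.070 zmax 0.148 mid [0.572 0.138] top [0.57  0.138]
tool [0.5715 0.1357 0.2573] yaw -19.8 axis [-0.001 -0.    -1.   ] cm [  0.73  30.54 -12.04] spin 0.004
```

move_arm --commands '[[[0, 2.5, -1, 0], [0, 4.5, -1.77, 0], [0, 4.6, -1.8, 0], [0, 4.6, -1.8, 0], [0, 4.6, -1.8, 0], [0, 4.5, -1.77, 0], [0, 3.2, -1.3, 0], [0, 2, -0.8, 0]]]' --jaw 8

```text
clock: 13.95
tool_pos: [0.5798, -0.1945, 0.256]
orientation: [20.7, 89.8, -179.2]
force: [0.1, -0.5, -0.1]
opening: 0.08
```

move_arm --commands '[[[0, 0, 0, 0]]]'

```text
clock: 14.05
tool_pos: [0.5799, -0.1945, 0.2558]
orientation: [22.8, 89.8, -177.2]
force: [-0.6, 1.2, -1.5]
opening: 0.08
```

```bash
python3 wl.py .5814 -.1924 .109 -20
```

```text
tool [ 0.5799 -0.1945  0.2558] yaw -20.0 axis [-0.003 -0.    -1.   ] cm [14.68 -0.27 -0.12] spin 0.000
yellow [240 168  30  43 934] 0.160 mid [ 0.5815 -0.1934  0.1559] [0.026 0.025 0.008]
blue [244 124  32  36 811] 0.159 mid [ 0.5606 -0.2381  0.1555] [0.027 0.026 0.008]
```

move_arm --commands '[[[3, -0.1, -0.1, 0], [3.5, 0, 0, 0], [3.5, 0, 0, 0], [2.5, 0, 0, 0], [1.6, 0, 0, 0], [0.8, 0, 0, 0], [0, 0, 0, 0], [0, 0, 0, 0]]]'

```text
clock: 14.9
tool_pos: [0.5826, -0.191, 0.1092]
orientation: [177.8, 90.0, -22.1]
force: [0.6, 0.2, 0.4]
opening: 0.0797
```

move_arm --commands '[[[0, 0, 0, 0], [0, 0, 0, 0], [0, 0, 0, 0], [0, 0, 0, 0], [0, 0, 0, 0], [0, 0, 0, 0], [0, 0, 0, 0], [0, 0, 0, 0]]]' --jaw 2

```text
clock: 15.7
tool_pos: [0.5821, -0.1913, 0.1085]
orientation: [-51.9, 90.0, 108.1]
force: [-0.2, 0.0, -0.6]
opening: 0.0276
```

move_arm --commands '[[[-1, 0, 0, 0], [-2, 0, 0, 0], [-3, 0, 0, 0], [-3.5, 0, 0, 0], [-3.4, 0, 0, 0], [-2, 0, 0, 0], [0, 0, 0, -0.146], [0, 0, 0, 0]]]'

```text
clock: 16.5
tool_pos: [0.5823, -0.1913, 0.259]
orientation: [-166.1, 89.9, 2.4]
force: [-0.4, 0.4, -1.4]
opening: 0.0274
```

```bash
python3 look.py .5815 .1855 .254 -11.6
```

```text
tool [ 0.5823 -0.1913  0.259 ] yaw -11.5 axis [ 0.002  0.    -1.   ] cm [  0.5  -36.91   7.58] spin 0.002
```

move_arm --commands '[[[0, -2.5, 0.51, 0], [0, -4.6, 0.95, 0], [0, -4.8, 0.99, 0], [0, -4.8, 0.99, 0], [0, -4.8, 0.99, 0], [0, -4.8, 0.99, 0], [0, -4.6, 0.95, 0], [0, -3.4, 0.7, 0]]]'

```text
clock: 17.3
tool_pos: [0.5813, 0.1615, 0.2571]
orientation: [30.7, 89.9, -161.1]
force: [0.6, 0.0, -1.5]
opening: 0.0275
```

move_arm --commands '[[[0, -2, 0.4, 0], [0, -0.6, 0.11, 0], [0, 0, 0, 0], [0, 0, 0, 0]]]'

```text
clock: 17.7
tool_pos: [0.5822, 0.1844, 0.2574]
orientation: [53.0, 90.0, -138.7]
force: [-0.0, 0.3, -0.4]
opening: 0.0277
```

```bash
python3 look.py .5815 .1855 .099 -11.6
```

```text
tool [0.5822 0.1844 0.2574] yaw -11.7 axis [-0.001 -0.    -1.   ] cm [15.84 -0.11  0.08] spin -0.002
```

move_arm --commands '[[[2, 0, 0.05, 0], [3.5, 0, 0, 0], [3.5, 0, 0, 0], [2.5, 0, 0, 0], [2, 0, 0, 0], [1.4, 0, 0, 0], [0.8, 0, 0, 0], [0.2, 0, 0, 0]]]'

```text
clock: 18.5
tool_pos: [0.5818, 0.1848, 0.0981]
orientation: [51.3, 90.0, -140.3]
force: [-0.4, 0.3, 0.2]
opening: 0.0274
```

move_arm --commands '[[[0, 0, 0, 0], [0, 0, 0, 0]]]'

```text
clock: 18.7
tool_pos: [0.5824, 0.1858, 0.0996]
orientation: [-139.3, 89.9, 29.1]
force: [0.7, -0.6, 0.7]
opening: 0.028
```

move_arm --commands '[[[0.1, 0, 0, 0], [0, 0, 0, 0], [0, 0, 0, 0], [0, 0, 0, 0], [0, 0, 0, 0]]]' --jaw 6.5

```text
clock: 19.2
tool_pos: [0.5818, 0.1856, 0.0977]
orientation: [-156.1, 90.0, 12.3]
force: [-0.8, 0.5, 0.1]
opening: 0.0615
```

move_arm --commands '[[[-1, 0, 0, 0], [-3, 0, 0, 0], [-4, 0, 0, 0], [-4, 0, 0, 0], [-4, 0, 0, 0], [0, 0, 0, 0.146], [0, 0, 0, 0]]]'

```text
clock: 19.9
tool_pos: [0.5821, 0.1857, 0.2597]
orientation: [-122.4, 89.8, 37.5]
force: [0.3, 0.0, -0.7]
opening: 0.0653
```

Run:
```python
import look, chk
look.go(.5606,-.238,.258,-20)
```

```text
scene red 415 zmin 0.076 zmax 0.147 mid [0.563 0.086] top [0.564 0.084]
scene green 68 zmin 0.142 zmax 0.147 mid [0.573 0.135] top [0.574 0.134]
scene yellow 434 zmin 0.062 zmax 0.148 mid [0.581 0.181] top [0.583 0.181]
side red 473 zmin 0.067 zmax 0.148 mid [0.561 0.09 ] top [0.56  0.091]
side green 472 zmin 0.070 zmax 0.148 mid [0.571 0.138] top [0.57  0.138]
side yellow 688 zmin 0.060 zmax 0.148 mid [0.587 0.177] top [0.58  0.187]
tool [0.5813 0.1853 0.2573] yaw -19.8 axis [-0.001 -0.    -1.   ] cm [ -0.06  40.53 -12.38] spin 0.004
```

move_arm --commands '[[[0, 2.5, -0.76, 0], [0, 4.6, -1.41, 0], [0, 4.6, -1.41, 0], [0, 4.6, -1.41, 0], [0, 4.6, -1.41, 0], [0, 4.6, -1.41, 0], [0, 4.6, -1.41, 0], [0, 4.6, -1.41, 0]]]' --jaw 8

```text
clock: 20.8
tool_pos: [0.562, -0.1788, 0.2565]
orientation: [19.2, 89.9, 179.4]
force: [0.6, 0.4, 0.9]
opening: 0.0799
```

move_arm --commands '[[[0, 3.5, -1.05, 0], [0, 2.2, -0.7, 0], [0, 0, 0, 0], [0, 0, 0, 0]]]'

```text
clock: 21.2
tool_pos: [0.5593, -0.2368, 0.2563]
orientation: [9.7, 89.9, 169.8]
force: [-0.0, 0.7, 0.1]
opening: 0.0797
```

```bash
python3 wl.py .5606 -.238 .109 -20
```

```text
tool [ 0.5593 -0.2368  0.2563] yaw -20.0 axis [-0.002  0.    -1.   ] cm [14.73  0.06 -0.2 ] spin 0.001
blue [243 166  23  16 236] 0.145 mid [ 0.5568 -0.2473  0.1415] [0.017 0.008 0.008]
blue [240 180  29  29 625] 0.160 mid [ 0.5604 -0.2381  0.1555] [0.025 0.026 0.008]
```

move_arm --commands '[[[3, 0.1, -0.1, 0], [3.5, 0, 0, 0], [3.5, 0, 0, 0], [2.5, 0, 0, 0], [1.6, 0, 0, 0], [0.8, 0, 0, 0], [0, 0, 0, 0], [0, 0, 0, 0]]]'

```text
clock: 22.05
tool_pos: [0.5612, -0.2373, 0.1094]
orientation: [-179.9, 89.9, -19.8]
force: [0.6, -0.3, 0.7]
opening: 0.0799
```

move_arm --commands '[[[0, 0, 0, 0], [0, 0, 0, 0], [0, 0, 0, 0], [0, 0, 0, 0], [0, 0, 0, 0], [0, 0, 0, 0], [0, 0, 0, 0], [0, 0, 0, 0]]]' --jaw 2

```text
clock: 22.85
tool_pos: [0.5606, -0.2378, 0.1085]
orientation: [21.1, 90.0, -178.9]
force: [0.2, -0.5, 0.2]
opening: 0.0277
```

move_arm --commands '[[[-1, 0, 0, 0], [-2, 0, 0, 0], [-3, 0, 0, 0], [-3.5, 0, 0, 0], [-3.4, 0, 0, 0], [-2, 0, 0, 0], [0, 0, 0, -0.146], [0, 0, 0, 0]]]'

```text
clock: 23.65
tool_pos: [0.5606, -0.2377, 0.2589]
orientation: [-167.8, 89.9, 0.7]
force: [0.2, 0.2, -2.0]
opening: 0.0278
```

```bash
python3 look.py .592 .234 .258 -11.6
```

```text
tool [ 0.5606 -0.2377  0.2589] yaw -11.5 axis [ 0.002  0.    -1.   ] cm [  0.09 -46.85   6.32] spin 0.002
```

move_arm --commands '[[[0, -2.5, 0.34, 0], [0, -4.7, 0.63, 0], [0, -4.7, 0.63, 0], [0, -4.7, 0.63, 0], [0, -4.7, 0.63, 0], [0, -4.7, 0.63, 0], [0, -4.7, 0.63, 0], [0, -4.7, 0.63, 0]]]'

```text
clock: 24.45
tool_pos: [0.5848, 0.1203, 0.2573]
orientation: [35.3, 89.9, -156.6]
force: [1.3, 0.2, -1.1]
opening: 0.0276
```

move_arm --commands '[[[0, -4.7, 0.63, 0], [0, -4, 0.54, 0], [0, -2, 0.27, 0], [0, -0.7, 0.1, 0], [0, 0, 0, 0], [0, 0, 0, 0]]]'

```text
clock: 25.05
tool_pos: [0.5931, 0.2322, 0.2574]
orientation: [52.9, 90.0, -138.9]
force: [-0.1, -0.5, -1.6]
opening: 0.028
```

```bash
python3 look.py .592 .234 .099 -11.6
```

```text
tool [0.5931 0.2322 0.2574] yaw -11.7 axis [-0.001 -0.001 -1.   ] cm [15.84 -0.16  0.14] spin -0.002
```

move_arm --commands '[[[2, -0.1, 0.1, 0], [3.5, 0, 0, 0], [3.5, 0, 0, 0], [2.5, 0, 0, 0], [2, 0, 0, 0], [1.4, 0, 0, 0], [0.8, 0, 0, 0], [0.2, 0, 0, 0]]]'

```text
clock: 25.85
tool_pos: [0.5925, 0.2338, 0.0982]
orientation: [52.7, 90.0, -139.0]
force: [-0.1, -0.7, -1.4]
opening: 0.0274
```

move_arm --commands '[[[0, 0, 0, 0], [0, 0, 0, 0]]]'

```text
clock: 26.05
tool_pos: [0.5931, 0.2348, 0.0997]
orientation: [-136.8, 89.9, 31.6]
force: [0.1, -0.4, -1.2]
opening: 0.0277
```

move_arm --commands '[[[0.1, 0, 0, 0], [0, 0, 0, 0], [0, 0, 0, 0], [0, 0, 0, 0], [0, 0, 0, 0]]]' --jaw 6.5

```text
clock: 26.55
tool_pos: [0.5926, 0.2346, 0.0977]
orientation: [-141.9, 90.0, 26.5]
force: [0.1, 0.5, 0.6]
opening: 0.0614
```

move_arm --commands '[[[-1, 0, 0, 0], [-3, 0, 0, 0], [-4, 0, 0, 0], [-4, 0, 0, 0], [-4, 0, 0, 0], [0, 0, 0, 0], [0, 0, 0, 0]]]'

```text
clock: 27.25
tool_pos: [0.5929, 0.2348, 0.2596]
orientation: [-127.5, 89.8, 40.9]
force: [0.4, -0.4, -0.1]
opening: 0.0652
```

Run:
```python
import chk
from h import *
p,d=snapshot('side'); save('side7.png',p,1.5); print(get_obs()['tool_pos'],get_obs()['force'])
```

```text
scene red 417 zmin 0.077 zmax 0.147 mid [0.563 0.085] top [0.564 0.084]
scene yellow 440 zmin 0.060 zmax 0.148 mid [0.578 0.194] top [0.583 0.181]
scene blue 317 zmin 0.077 zmax 0.147 mid [0.595 0.233] top [0.595 0.231]
side red 469 zmin 0.066 zmax 0.149 mid [0.56 0.09] top [0.559 0.09 ]
side green 472 zmin 0.069 zmax 0.148 mid [0.571 0.137] top [0.57  0.138]
side yellow 693 zmin 0.060 zmax 0.148 mid [0.587 0.184] top [0.58  0.187]
side blue 552 zmin 0.075 zmax 0.148 mid [0.591 0.237] top [0.59  0.237]
[0.59194452 0.23418147 0.25659218] [-0.59430502 -0.18841546 -0.73169139]
```

View pics/side7.png

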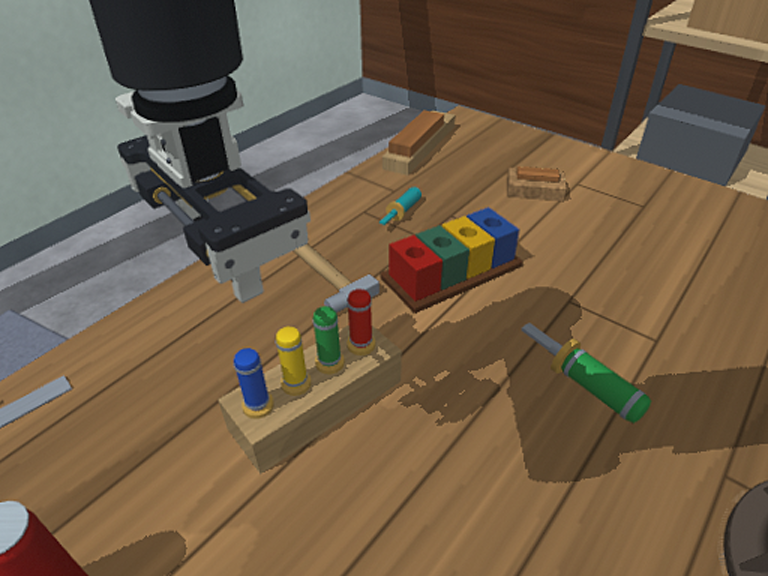

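The side view shows all four chisels upright and seated: blue (252,380), yellow (290,360), green (326,338) and red (360,320). The gripper is clear of everything, so I'm handing in.

```bash
python3 -c "
from plant import close_job
print(close_job())"
```

```text
the job is handed in; nothing more can be done
None
```

All four chisels are in the stand in reverse order, and I handed the job in at about 27 s; no verdict was reported. The rack read red, green, yellow, blue from left to right; the stand now reads blue, yellow, green, red.

- **Position:** In the last camera check every handle top was at z 0.147–0.149 m, against about 0.146 m expected when home. Each chisel was within about 5 mm of its hole centre, and all looked upright. In the scene camera, green was found at its own checks but not in the final one, when the gripper hung nearby, so its final position comes from the side view only.
- **Forces:** The wrist force readings stayed under about 3 N. The gripper ended roughly 11 cm above the handles, touching nothing.
- **Look-alikes:** The large green and the turquoise chisels tipped over on the bench during the job. They had been standing free on their blade tips, and the gripper was not near them when they fell. Both were lying on the bench at the last look.

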